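# Scrape the clay chips off the slab board

### The job

Stand the scraper block upright on its sole on the cork mat, let go of it, and take it again with a fresh hold. Then set its sole on the slab board behind the clay chips and wipe them all off the open end into the steel catch tray, keeping the sole pressed on the board to the end with more than the block's own weight (about 10 N) but never leaning hard on it, and without touching the chips with the fingers. Finally stand the scraper upright on the cork mat again, leaving everything else on the bench where it was.

Things in the scene. Friction and masses are not known exactly. Their poses are not given: they have to be found in the camera images.
- scraper: scraper block: flat wooden T, 28 mm thick, 0.25 kg, lying flat on the cork mat at the start. Origin on its underside as it lies. Own x points to the working sole, y along the sole, z up through the thickness. Wide blade: x 7.5 to 47.5 mm, 120 mm in y. Narrow grip: x -49 to 7.5 mm, 46 mm in y. Standing on its sole, x points down and it is 96.5 mm tall
- sole (a point): centre of the scraper's sole (flat end face, 120 x 28 mm), at x = 47.5, z = 14 mm in the scraper's frame; axes as the scraper's
- mat: flat cork mat fixed to the bench, 220 mm in its x by 200 mm in its y, 5 mm thick; origin at the centre of its underside
- board: grey slab board fixed on the bench, 260 mm long in its y, top face 52 mm above the bench; origin on the bench under its centre, z up. A wooden guide strip 12 mm high runs along each long side; the channel between them is 132 mm wide in x. Open at both ends; beyond its +y end stands the catch tray
- board_top (a point): centre of the board's top face, axes as the board's
- tray: open steel catch tray fixed against the +y end of the board, 170 mm in x, 120 mm in y, 44 mm high, walls 4 mm; origin at the centre of its underside, axes as the board's; its near outer wall is 2 mm from the board's end
- chip0: loose chip of fired clay lying on the board, about 25 x 23 mm and 9 mm thick; origin at the centre of its underside
- chip1: loose chip of fired clay lying on the board, about 25 x 23 mm and 9 mm thick; origin at the centre of its underside
- chip2: loose chip of fired clay lying on the board, about 25 x 23 mm and 9 mm thick; origin at the centre of its underside
- chip3: loose chip of fired clay lying on the board, about 25 x 23 mm and 9 mm thick; origin at the centre of its underside
- chip4: loose chip of fired clay lying on the board, about 25 x 23 mm and 9 mm thick; origin at the centre of its underside
- bowl: white ceramic bowl, 70 mm across, 40 mm tall; a bystander, origin at the centre of its underside as it was put
- cone: small terracotta cone, 48 mm across at the foot, 50 mm tall; a bystander, origin at the centre of its underside as it was put
- brush: brush lying down, 170 mm long; a bystander, origin at the centre of its underside as it was put
- jar: capped glass jar, 72 mm across, 100 mm tall; a bystander, origin at the centre of its underside as it was put
- mug: blue ceramic mug, 76 mm across, 85 mm tall; a bystander, origin at the centre of its underside as it was put
- prop: plaster tube standing on end, 40 mm across, 50 mm tall; a bystander, origin at the centre of its underside as it was put

How it is judged:
By the outcome, as a careful person would: the job done as asked, in the order asked, and still so for the second after the job is handed in, with the robot touching nothing.
It also fails if it takes over 72 s, if anything falls off the work surface, if the arm or the gripper's body presses on something with over 40 N, if the wrist force passes 120 N, or if a joint passes its speed limit or range.

### The arm

A 7-joint arm with a two-finger parallel gripper is mounted at the origin on the work surface. World frame = base frame: x ahead of the robot, y to its left, z up, the work surface at z = 0. Lengths are in m, angles in rad, forces in N, time in s.
With the tool pointing down it reaches from about 0.4 to 0.875 m from the base axis. Payload 19.3 kg.
Tool frame: the origin (TCP) lies at the very end of the fingers, on their centre line; the grasp point (between the pads) lies 19 mm behind it; z points along the fingers, y is the line along which they close (so a half turn about z gives the same grasp; the last joint's range is limited). The gripper opens to 85 mm and grips with 20 to 120 N. Pads are 22 mm wide; open, the fingers measure 114 mm over their backs; the gripper's body (76 mm by 85 mm) begins 54 mm behind the grasp point. The pads swing forward as they close: fully open they stand 13 mm farther back than shut.
Start: joints at [-1.241, 0.521, -0.036, 1.599, 0.021, 1.021, -0.113], TCP at [0.243, 0.576, 0.231] pointing down, gripper open.
Joint ranges: [-2.91, 2.91], [-0.3, 2.13], [-1.5, 1.42], [0.17, 2.43], [-1.26, 4.41], [0.16, 1.93], [-2.52, 2.52]. Speed limits (rad/s): [1.89, 1.89, 2.39, 2.39, 3.01, 3.01, 3.01].

### API

Orientations are given as [roll, pitch, yaw] about the fixed x, y, z axes, in that order (R = Rz(yaw) Ry(pitch) Rx(roll)).
In Python, from workcell import observe, grab_frame, job_done gives the robot as it stands.
- The arm moves only by the tool move_arm, never from a script. Its argument "plan" is a list that holds one entry, the list of rows, each a list of 7 numbers: the shift along the tool's x, y, z each as a share of 0.02 m, from -1 to 1, then the turn, a rotation vector about the tool's x, y, z each as a share of 6 degrees, from -1 to 1, then the opening, from -1 (shut) to 1 (fully open). A call has exactly 10 rows; each row shifts and turns the commanded pose from where the row before left it, along the tool's axes as they then stand; what a row does not reach is not made up. A row lasts 1/10 s, in which the tool goes at most 50 mm and 8.59 degrees, less where a joint would pass 70% of its speed; a pose out of reach is approached as far as the arm can. A call with a number of a shift or a turn outside -1 to 1 is refused whole. A call with a gripper value outside its range is refused whole. The fingers move at their own pace and stop on an object; "grip_force" is the grip in N (left out, the last holds). Time passes only in rows, so rows that do not move let the fingers close, or fill a call up. It gives the time, the measured TCP pose, the force, the opening and the grip force at its end, in the units of the state.
- observe(): the state, without advancing time (a new reading comes with each control period).
- grab_frame(name): name is "scene" or "top" or "wrist"; returns a dict with "color" (400x640x3 uint8, red, green, blue), "intrinsics" (3x3 intrinsics, pixels), "position" and "orientation" of the camera in the world; the wrist camera has in their place "tool_from_camera" (4x4, takes a point from camera to tool coordinates, whose origin is the TCP and whose axes are the flange's). Camera axes: x right, y down, z forward; pixel columns grow to the right and rows downward; lengths in m; the calibration is good to about 2 mm. A picture is of the moment at which its call begins: read the wrist's pose just before it. There is no depth.
- job_done(): hands the job in; it is judged then, once.
The state is a dict: "clock": time; "qpos": joint angles; "qd": joint speeds; "joint_efforts": joint torques, N m; "position": TCP position; "tool_rot": TCP orientation; "force": force on the tool from outside, world axes, zero at the start; "moment": the same for the moment, N m; "grip_width": finger opening in m; "finger_force": force on a finger pad.
Only numpy, scipy, OpenCV 4.12 (cv2) and the standard library are available. Lean on these libraries where they do the work, as an engineer would, in place of code of your own. Each camera call takes 0.05 s, during which the arm holds its last target. There are 200 camera calls.

## Working session

There is one attempt and no reset: what is moved stays moved. The work goes in short steps, Python scripts to look and compute and a tool call to move; the robot and the scene stay as the last step left them, time stands still between calls to the robot, and variables do not carry over. Pictures are saved under pics/ and viewed, at most 10 in all, crops included, and the job is handed in when it is done.

Besides the shell and the picture viewer there is one more tool, called after "Call:" in YAML: its name, and indented under it one key for each argument. move_arm: Moves the arm, as the interface text tells. Shift numbers are shares of 0.02 m and turn numbers shares of 6 degrees, none past 1 either way. Its arguments: {"type":"object","properties":{"plan":{"type":"array"},"grip_force":{"type":"number"}},"required":["plan"]}

```bash
ls; mkdir -p pics; python3 - <<'E'
from workcell import observe, grab_frame
import cv2,numpy as np,pickle
s=observe();print({k:np.round(v,3).tolist() for k,v in s.items()})
d={}
for n in("scene","top"):
    f=grab_frame(n);d[n]=f;cv2.imwrite(f"pics/{n}0.png",f["color"][:,:,::-1]);print(n,f["intrinsics"],f["position"],f["orientation"])
pickle.dump(d,open("f0.pkl","wb"))
E
```

```text
pics
{'clock': 0.0, 'qpos': [-1.241, 0.522, -0.036, 1.6, 0.021, 1.021, -0.113], 'qd': [-0.001, 0.003, 0.0, -0.001, 0.0, -0.001, 0.002], 'joint_efforts': [0.001, -92.711, 1.98, -36.991, 0.018, 0.008, 0.0], 'position': [0.243, 0.575, 0.231], 'tool_rot': [-3.14, 0.0, 2.742], 'force': [-0.776, 0.184, 0.31], 'moment': [-0.032, -0.022, -0.036], 'finger_force': 0.0, 'grip_width': 0.085}
scene [[405.86127751   0.         325.79412691]
 [  0.         405.86127751 205.65052206]
 [  0.           0.           1.        ]] [ 0.97207116 -0.50045017  1.00043336] [-2.54994773e+00 -2.50529537e-03  6.81988168e-01]
top [[484.42650763   0.         318.7995466 ]
 [  0.         484.42650763 205.39817902]
 [  0.           0.           1.        ]] [0.52262467 0.01761496 1.18036086] [-3.07088941  0.00342002 -1.59708906]
```

View pics/top0.png

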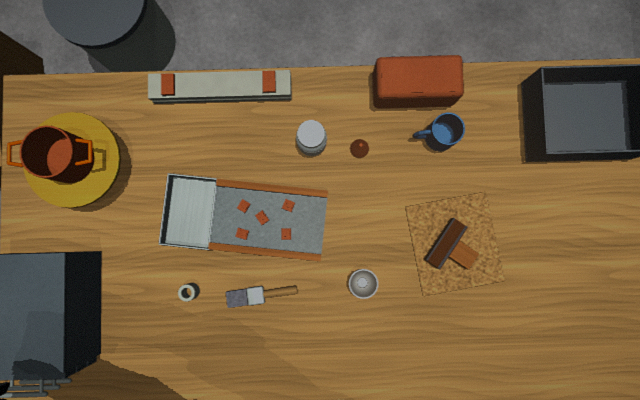

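View pics/scene0.png

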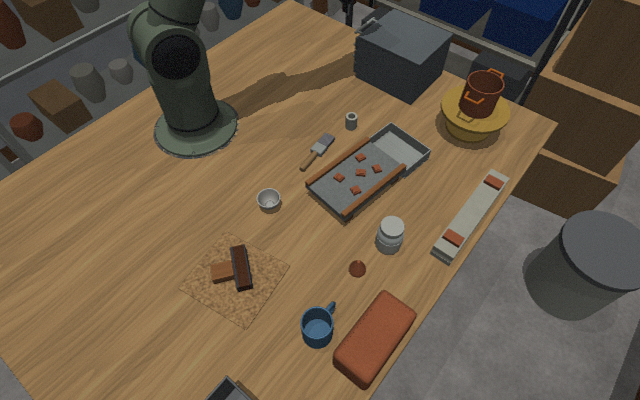

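```bash
cat > lib.py <<'E'
import numpy as np,cv2,pickle
from scipy.spatial.transform import Rotation as R
def E(r): return R.from_euler('xyz',r)
def cam(f): return f["intrinsics"],np.array(f["position"]),E(f["orientation"]).as_matrix()
def toplane(f,px,z):
    K,p,M=cam(f); px=np.atleast_2d(px).astype(float)
    d=(M@np.linalg.inv(K)@np.c_[px,np.ones(len(px))].T).T
    return p+d*((z-p[2])/d[:,2])[:,None]
def proj(f,X):
    K,p,M=cam(f); c=(np.atleast_2d(X)-p)@M; u=c@K.T; return u[:,:2]/u[:,2:]
def blobs(mask,amin=30):
    cs,_=cv2.findContours(mask.astype(np.uint8),cv2.RETR_EXTERNAL,cv2.CHAIN_APPROX_NONE)
    return sorted([c for c in cs if cv2.contourArea(c)>amin],key=cv2.contourArea,reverse=True)
def rect(f,c,z):
    P=toplane(f,c[:,0,:],z)[:,:2]; (x,y),(w,h),a=cv2.minAreaRect((P*1000).astype(np.float32)); return np.array([x,y,w,h,a])
E
python3 - <<'E'
from lib import *
d=pickle.load(open("f0.pkl","rb"));f=d["top"];im=f["color"]
print("tcp proj",proj(f,[.243,.576,.231]),proj(d["scene"],[.243,.576,.231]))
hsv=cv2.cvtColor(im,cv2.COLOR_RGB2HSV)
for n,(u,v) in dict(blade=(445,243),grip=(463,256),mat=(420,215),mat2=(480,280),board=(300,225),chip=(262,217),wood=(350,330),strip=(270,189),tray=(188,212)).items(): print(n,im[v,u],hsv[v,u])
h,s,v=[hsv[...,i].astype(int) for i in range(3)]
def roi(m,x0,y0,x1,y1):
    o=np.zeros_like(m);o[y0:y1,x0:x1]=m[y0:y1,x0:x1];return o
np.set_printoptions(precision=1,suppress=True)
red=roi((s>130)&((h<10)|(h>175))&(v>90),215,193,325,250)
for c in blobs(red,10): print("chip",rect(f,c,.061))
st=roi((s>110)&(h<14),205,175,335,265)&~red
for c in blobs(st,60): print("strip",rect(f,c,.064))
bl=roi((v<85)&(s>40),410,200,500,290)
for c in blobs(bl,60): print("dark",cv2.boundingRect(c),rect(f,c,.033))
vis=cv2.resize(im[190:300,395:515],None,fx=5,fy=5,interpolation=cv2.INTER_CUBIC)
cv2.imwrite("pics/mat.png",vis[:,:,::-1])
vis=cv2.resize(im[165:270,150:340],None,fx=4,fy=4,interpolation=cv2.INTER_CUBIC)
cv2.imwrite("pics/board.png",vis[:,:,::-1])
E
```

```text
tcp proj [[ 32.97515034 393.6573459 ]] [[358.77123848  13.11005493]]
blade [80 49 28] [ 12 166  80]
grip [135  85  41] [ 14 178 135]
mat [134  99  54] [ 17 152 134]
mat2 [141 104  59] [ 16 148 141]
board [120 128 125] [ 79  16 128]
chip [147  73  40] [  9 186 147]
wood [157 121  68] [ 18 145 157]
strip [147  88  41] [ 13 184 147]
tray [156 165 160] [ 73  14 165]
chip [578.  152.2  27.1  19.8  32.5]
chip [606.3 194.4  21.7  23.8  57.7]
chip [542.3 198.9  25.6  20.3  70.1]
chip [604.7  90.5  22.9  22.4  66.7]
chip [537.9  96.8  18.5  23.1  88.7]
strip [504.6 184.4 181.7  15.4  82.2]
strip [655.7 205.6 102.9  15.4  82.1]
strip [641.7  97.7 111.2  15.7  82.1]
dark (424, 218, 43, 51) [ 507.3 -275.6   46.   123.2   54.1]
```

View pics/mat.png

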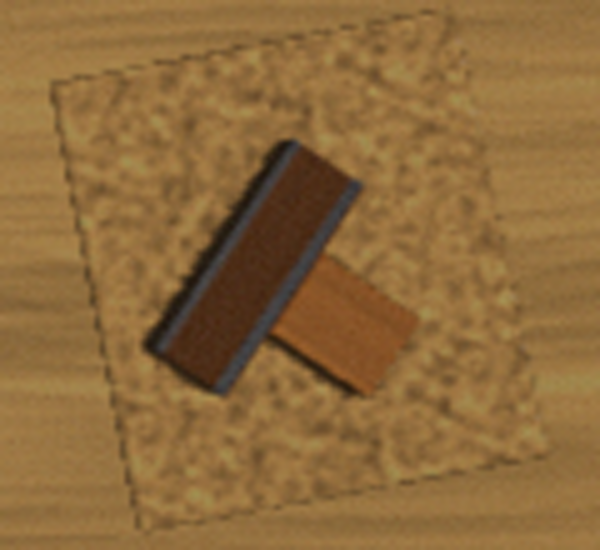

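View pics/board.png

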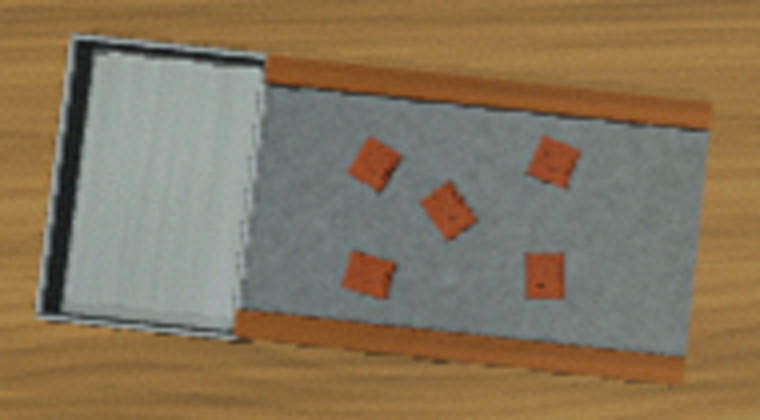

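The crops show the T with its blade corners at about (295,140), (360,185), (222,395), (150,348), and grip end corners at (418,318), (372,397). The board's strips run slightly tilted, with the tray on the left, which is the +y end.

```bash
cat >> lib.py <<'E'
def tool(yaw,tilt=0): pass
E
python3 - <<'E'
from lib import *
np.set_printoptions(precision=1,suppress=True)
d=pickle.load(open("f0.pkl","rb"));f=d["top"]
def P(l,o,k,z): return 1000*toplane(f,np.array(l)/k+np.array(o)-0.5+.5/k,z)[:,:2]
b=P([(295,140),(360,185),(222,395),(150,348),(418,318),(372,397)],(395,190),5,.033)
print("blade",b)
ax=(b[0]+b[3]-b[4]-b[5])/2; yaw=np.arctan2(ax[1],ax[0]); sy=b[3]-b[0]
print("len",np.linalg.norm(ax),"sole len",np.linalg.norm(sy),"yaw from x",np.degrees(yaw),"from sole",np.degrees(np.arctan2(sy[1],sy[0]))-90)
sole=(b[0]+b[3])/2; end=(b[4]+b[5])/2; print("sole,end,width",sole,end,np.linalg.norm(b[4]-b[5]))
m=P([(52,82),(440,10),(548,455),(138,530)],(395,190),5,.005);print("mat",m.mean(0),m,np.linalg.norm(m[0]-m[1]),np.linalg.norm(m[1]-m[2]))
s=P([(266,55),(712,100),(684,384),(235,337)],(150,165),4,.064);print("strip corners",s,s.mean(0),np.linalg.norm(s[0]-s[1]),np.linalg.norm(s[1]-s[2]))
e=s[0]+s[3]-s[1]-s[2];print("board y dir",np.degrees(np.arctan2(e[1],e[0])))
t=P([(75,36),(268,53),(237,340),(40,318)],(150,165),4,.044);print("tray",t.mean(0),np.linalg.norm(t[0]-t[1]),np.linalg.norm(t[1]-t[2]),t)
c=s.mean(0);u=e/np.linalg.norm(e);x=np.array([u[1],-u[0]])
for q in [(578,152.2),(606.3,194.4),(542.3,198.9),(604.7,90.5),(537.9,96.8)]: print("chip board xy",(np.array(q)-c)@x,(np.array(q)-c)@u)
E
```

```text
blade [[ 566.5 -298.9]
 [ 544.4 -328.7]
 [ 447.6 -259.1]
 [ 470.4 -226.2]
 [ 481.2 -352.9]
 [ 444.8 -329.5]]
len 96.25182616312709 sole len 120.50259917630038 yaw from x 54.79240530267972 from sole 52.903198422507586
sole,end,width [ 518.5 -262.6] [ 463.  -341.2] 43.253657245609936
mat [ 505.9 -303.5] [[ 598.9 -190. ]
 [ 629.  -380.1]
 [ 413.  -421.1]
 [ 382.5 -222.8]] 192.46941687802314 219.85578911293763
strip corners [[670.9 255.9]
 [637.8  -2. ]
 [474.8  18.5]
 [508.4 275.6]] [573. 137.] 260.09512003252735 164.29899149430548
board y dir 82.62106255596557
tray [597.8 326.4] 114.80554337658307 169.591948892241 [[687.9 373.1]
 [674.8 259. ]
 [506.4 279.1]
 [522.2 394.3]]
chip board xy 3.0161039023372234 15.716321217638905
chip board xy 25.661945978948147 61.201437867387064
chip board xy -38.385973986266876 57.44458437950516
chip board xy 37.41918139308259 -42.04359792328243
chip board xy -29.636726079534007 -44.37496512385167
```

```bash
python3 - <<'E'
t=open('lib.py').read().replace("def tool(yaw,tilt=0): pass\n","")
t+='''
def TR(yaw,tilt=0,roll=0): return R.from_euler('z',yaw,degrees=True)*R.from_euler('x',180,degrees=True)*R.from_euler('y',tilt,degrees=True)*R.from_euler('x',roll,degrees=True)
def plan(way,grip,p=None,r=None,pad=True):
    """way: list of (pos,Rotation,nrows); prints rows ready to round off"""
    from workcell import observe
    from scipy.spatial.transform import Slerp
    s=observe()
    p=np.array(s["position"]) if p is None else np.array(p); r=E(s["tool_rot"]) if r is None else r
    print("at",np.round(s["position"],4),np.round(np.degrees(s["tool_rot"]),1),"q",np.round(s["qpos"],2),"F",np.round(s["force"],1))
    rows=[]
    for q,rq,n in way:
        q=np.array(q);sl=Slerp([0,1],R.concatenate([r,rq])); p0=p
        for k in range(1,n+1):
            pt=p0+(q-p0)*k/n; rt=sl(k/n)
            a=np.r_[r.inv().apply(pt-p)/.02,(r.inv()*rt).as_rotvec(degrees=True)/6]
            a=np.round(a,2); rows.append(a.tolist()+[grip])
            p=p+r.apply(a[:3]*.02); r=r*R.from_rotvec(a[3:]*6,degrees=True)
    while pad and len(rows)%10: rows.append([0]*6+[grip])
    for i in range(0,len(rows),10): print("["+",".join("["+",".join("%g"%(v+0) for v in w)+"]" for w in rows[i:i+10])+"]")
    print("max",np.abs(np.array(rows)[:,:6]).max())
'''
open('lib.py','w').write(t)
E
python3 - <<'E'
from lib import *
plan([((.478,.146,.25),TR(105),25),((.4827,-.3117,.16),TR(54,30),25)],1)
E
```

```text
at [0.2432 0.5754 0.2308] [-179.9    0.   157.1] q [-1.24  0.52 -0.04  1.6   0.02  1.02 -0.11] F [ 0.1  1.1 -0.6]
[[-0.77,-0.61,-0.04,0,0,0.35,1],[-0.79,-0.58,-0.04,0,0,0.34,1],[-0.8,-0.55,-0.03,0,0,0.35,1],[-0.83,-0.52,-0.04,0,0,0.35,1],[-0.85,-0.49,-0.04,0,0,0.35,1],[-0.86,-0.46,-0.04,0,0,0.34,1],[-0.88,-0.43,-0.03,0,0,0.35,1],[-0.9,-0.39,-0.04,0,0,0.35,1],[-0.91,-0.37,-0.04,0,0,0.35,1],[-0.92,-0.33,-0.04,0,0,0.34,1]]
[[-0.93,-0.29,-0.04,0,0,0.35,1],[-0.95,-0.26,-0.03,0,0,0.35,1],[-0.95,-0.23,-0.04,0,0,0.34,1],[-0.96,-0.19,-0.04,0,0,0.35,1],[-0.97,-0.16,-0.04,0,0,0.35,1],[-0.97,-0.12,-0.03,0,0,0.35,1],[-0.97,-0.09,-0.04,0,0,0.34,1],[-0.98,-0.05,-0.04,0,0.01,0.35,1],[-0.98,-0.02,-0.04,-0.01,0,0.35,1],[-0.98,0.02,-0.04,0,0,0.35,1]]
[[-0.97,0.06,-0.04,0,0,0.34,1],[-0.98,0.09,-0.04,0,0,0.35,1],[-0.97,0.13,-0.03,0,0,0.35,1],[-0.96,0.16,-0.04,0,0,0.34,1],[-0.96,0.19,-0.04,0,0,0.35,1],[-0.89,-0.23,0.18,-0.09,0.19,0.33,1],[-0.89,-0.2,0.16,-0.09,0.18,0.33,1],[-0.91,-0.17,0.14,-0.09,0.19,0.34,1],[-0.92,-0.13,0.12,-0.09,0.19,0.33,1],[-0.92,-0.11,0.1,-0.09,0.18,0.33,1]]
[[-0.92,-0.08,0.09,-0.08,0.19,0.33,1],[-0.93,-0.04,0.06,-0.09,0.18,0.33,1],[-0.93,-0.01,0.05,-0.09,0.19,0.34,1],[-0.94,0.02,0.03,-0.09,0.19,0.33,1],[-0.93,0.05,0.01,-0.09,0.18,0.33,1],[-0.93,0.08,-0.01,-0.09,0.19,0.33,1],[-0.92,0.12,-0.02,-0.09,0.19,0.33,1],[-0.92,0.15,-0.04,-0.09,0.18,0.34,1],[-0.92,0.18,-0.06,-0.09,0.19,0.33,1],[-0.9,0.21,-0.07,-0.09,0.18,0.33,1]]
[[-0.9,0.25,-0.09,-0.08,0.19,0.33,1],[-0.88,0.28,-0.11,-0.09,0.19,0.33,1],[-0.88,0.31,-0.11,-0.09,0.18,0.34,1],[-0.85,0.34,-0.14,-0.09,0.19,0.33,1],[-0.85,0.37,-0.14,-0.09,0.19,0.33,1],[-0.83,0.4,-0.16,-0.09,0.18,0.33,1],[-0.81,0.43,-0.17,-0.09,0.19,0.33,1],[-0.79,0.46,-0.18,-0.09,0.18,0.34,1],[-0.77,0.49,-0.19,-0.09,0.19,0.33,1],[-0.75,0.52,-0.2,-0.08,0.19,0.33,1]]
max 0.98
```

Call:
move_arm:
  plan:
    - [[-0.8,-0.6,-0.04,0,0,0.35,1],[-0.8,-0.6,-0.04,0,0,0.35,1],[-0.8,-0.55,-0.04,0,0,0.35,1],[-0.85,-0.5,-0.04,0,0,0.35,1],[-0.85,-0.5,-0.04,0,0,0.35,1],[-0.85,-0.45,-0.04,0,0,0.35,1],[-0.9,-0.45,-0.04,0,0,0.35,1],[-0.9,-0.4,-0.04,0,0,0.35,1],[-0.9,-0.35,-0.04,0,0,0.35,1],[-0.9,-0.35,-0.04,0,0,0.35,1]]

```text
clock: 1.1
position: [0.3382, 0.4018, 0.2394]
tool_rot: [3.141, -0.0, 2.372]
force: [0.5, 0.7, 0.0]
grip_width: 0.0851
finger_force: 0.0
```

Call:
move_arm:
  plan:
    - [[-0.95,-0.3,-0.04,0,0,0.35,1],[-0.95,-0.25,-0.04,0,0,0.35,1],[-0.95,-0.25,-0.04,0,0,0.35,1],[-0.95,-0.2,-0.04,0,0,0.35,1],[-0.95,-0.15,-0.04,0,0,0.35,1],[-0.95,-0.1,-0.04,0,0,0.35,1],[-0.95,-0.1,-0.04,0,0,0.35,1],[-0.95,-0.05,-0.04,0,0,0.35,1],[-1,0,-0.04,0,0,0.35,1],[-1,0,-0.04,0,0,0.35,1]]

```text
clock: 2.1
position: [0.4309, 0.23, 0.2474]
tool_rot: [3.142, 0.0, 2.006]
force: [0.3, 0.1, 0.1]
grip_width: 0.0854
finger_force: 0.0
```

Call:
move_arm:
  plan:
    - [[-0.95,0.05,-0.04,0,0,0.35,1],[-0.95,0.1,-0.04,0,0,0.35,1],[-0.95,0.15,-0.04,0,0,0.35,1],[-0.95,0.15,-0.04,0,0,0.35,1],[-0.95,0.2,-0.04,0,0,0.35,1],[-0.9,-0.25,0.2,-0.1,0.2,0.35,1],[-0.9,-0.2,0.15,-0.1,0.2,0.35,1],[-0.9,-0.15,0.15,-0.1,0.2,0.35,1],[-0.9,-0.15,0.1,-0.1,0.2,0.3,1],[-0.9,-0.1,0.1,-0.1,0.2,0.3,1]]

```text
clock: 3.1
position: [0.4763, 0.0547, 0.2332]
tool_rot: [3.097, -0.109, 1.652]
force: [0.8, -0.4, 0.6]
grip_width: 0.0854
finger_force: 0.0
```

```bash
python3 - <<'E'
from lib import *
plan([((.4827,-.3117,.16),TR(54,30),20)],1)
E
```

```text
at [0.4763 0.0547 0.2332] [177.5  -6.3  94.7] q [-0.45  0.28  0.34  2.02 -0.27  0.83  0.14] F [ 0.8 -0.4  0.6]
[[-0.93,-0.06,0.08,-0.09,0.18,0.33,1],[-0.93,-0.03,0.06,-0.08,0.18,0.33,1],[-0.93,0,0.04,-0.09,0.19,0.32,1],[-0.94,0.03,0.03,-0.08,0.18,0.33,1],[-0.93,0.07,0.01,-0.09,0.18,0.33,1],[-0.93,0.09,-0.01,-0.09,0.18,0.33,1],[-0.92,0.13,-0.03,-0.08,0.18,0.33,1],[-0.92,0.16,-0.04,-0.09,0.19,0.32,1],[-0.92,0.19,-0.05,-0.09,0.18,0.33,1],[-0.9,0.23,-0.08,-0.08,0.18,0.33,1]]
[[-0.89,0.25,-0.09,-0.09,0.18,0.33,1],[-0.89,0.29,-0.1,-0.08,0.18,0.33,1],[-0.87,0.32,-0.11,-0.09,0.19,0.33,1],[-0.85,0.35,-0.13,-0.09,0.18,0.32,1],[-0.85,0.38,-0.15,-0.08,0.18,0.33,1],[-0.82,0.41,-0.15,-0.09,0.18,0.33,1],[-0.81,0.44,-0.17,-0.08,0.18,0.33,1],[-0.79,0.47,-0.18,-0.09,0.19,0.33,1],[-0.77,0.49,-0.18,-0.09,0.18,0.32,1],[-0.74,0.53,-0.2,-0.08,0.18,0.33,1]]
max 0.94
```

Call:
move_arm:
  plan:
    - [[-0.95,-0.05,0.08,-0.08,0.18,0.33,1],[-0.95,-0.05,0.06,-0.08,0.18,0.33,1],[-0.95,0,0.04,-0.08,0.18,0.33,1],[-0.95,0.05,0.02,-0.08,0.18,0.33,1],[-0.95,0.05,0,-0.08,0.18,0.33,1],[-0.95,0.1,0,-0.08,0.18,0.33,1],[-0.9,0.15,-0.02,-0.08,0.18,0.33,1],[-0.9,0.15,-0.04,-0.08,0.18,0.33,1],[-0.9,0.2,-0.05,-0.08,0.18,0.33,1],[-0.9,0.2,-0.08,-0.08,0.18,0.33,1]]

```text
clock: 4.1
position: [0.4796, -0.1296, 0.1967]
tool_rot: [3.086, -0.317, 1.309]
force: [0.3, 0.1, -0.8]
grip_width: 0.0852
finger_force: 0.0
```

Call:
move_arm:
  plan:
    - [[-0.9,0.25,-0.1,-0.08,0.18,0.33,1],[-0.9,0.3,-0.1,-0.08,0.18,0.33,1],[-0.85,0.3,-0.1,-0.08,0.18,0.33,1],[-0.85,0.35,-0.12,-0.08,0.18,0.33,1],[-0.85,0.4,-0.15,-0.08,0.18,0.33,1],[-0.8,0.4,-0.15,-0.08,0.18,0.33,1],[-0.8,0.45,-0.15,-0.08,0.18,0.33,1],[-0.8,0.45,-0.2,-0.08,0.18,0.33,1],[-0.75,0.5,-0.2,-0.08,0.18,0.33,1],[-0.75,0.5,-0.2,-0.08,0.18,0.33,1]]

```text
clock: 5.1
position: [0.4823, -0.3122, 0.1607]
tool_rot: [-3.129, -0.515, 0.936]
force: [-0.4, 0.0, -0.4]
grip_width: 0.0856
finger_force: 0.0
```

```bash
python3 - <<'E'
from lib import *
from workcell import grab_frame
plan([((.4827,-.3117,.060),TR(54,30),6),((.4827,-.3117,.012),TR(54,30),4)],1)
f=grab_frame("wrist");cv2.imwrite("pics/w1.png",f["color"][:,:,::-1]);print(f["intrinsics"],f["tool_from_camera"])
E
```

```text
at [ 0.4823 -0.3122  0.1607] [-179.3  -29.5   53.7] q [ 0.49  0.65  0.38  1.8  -0.87  1.06  0.75] F [-0.4  0.  -0.4]
[[-0.41,0.01,0.73,-0.02,0.01,-0.01,1],[-0.41,0.01,0.74,-0.01,0.02,-0.01,1],[-0.41,0,0.73,-0.02,0.01,-0.01,1],[-0.41,0.01,0.73,-0.01,0.02,0,1],[-0.41,0,0.73,-0.02,0.01,-0.01,1],[-0.42,0,0.73,-0.01,0.01,-0.01,1],[-0.3,0,0.52,0,0,0,1],[-0.3,0,0.52,0,0,0,1],[-0.3,0,0.52,0,0,0,1],[-0.3,0,0.52,0,0,0,1]]
max 0.74
[[276.52845308   0.         320.610642  ]
 [  0.         276.52845308 200.90481517]
 [  0.           0.           1.        ]] [[ 5.14191739e-04 -9.56342593e-01 -2.92247465e-01  7.51828822e-02]
 [ 9.99999803e-01  3.86415789e-04  4.94942736e-04 -3.12813883e-04]
 [-3.60405784e-04 -2.92247662e-01  9.56342603e-01 -1.43161899e-01]
 [ 0.00000000e+00  0.00000000e+00  0.00000000e+00  1.00000000e+00]]
```

View pics/w1.png

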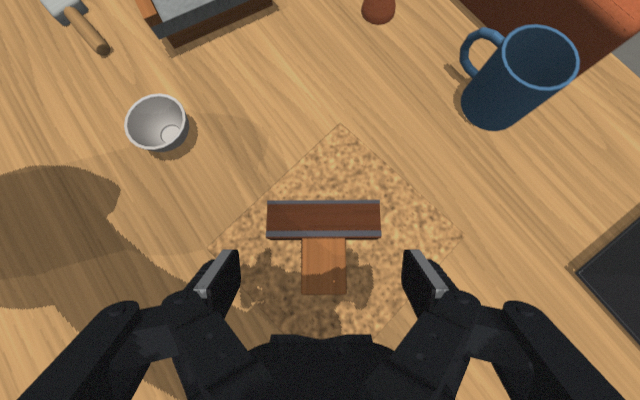

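The wrist view shows the T centred between the open fingers: blade across (265-380, 200-240), grip at (302-347, 240-293). I'll descend.

Call:
move_arm:
  plan:
    - [[-0.4,0,0.73,0,0,0,1],[-0.4,0,0.73,0,0,0,1],[-0.4,0,0.73,0,0,0,1],[-0.4,0,0.73,0,0,0,1],[-0.4,0,0.73,0,0,0,1],[-0.4,0,0.73,0,0,0,1],[-0.3,0,0.5,0,0,0,1],[-0.3,0,0.5,0,0,0,1],[-0.3,0,0.5,0,0,0,1],[-0.3,0,0.5,0,0,0,1]]

```text
clock: 6.15
position: [0.4814, -0.3097, 0.0137]
tool_rot: [-3.13, -0.514, 0.939]
force: [0.7, -0.7, 0.6]
grip_width: 0.0856
finger_force: 0.0
```

Call:
move_arm:
  plan:
    - [[0,0,0,0,0,0,-1],[0,0,0,0,0,0,-1],[0,0,0,0,0,0,-1],[0,0,0,0,0,0,-1],[0,0,0,0,0,0,-1],[0,0,0,0,0,0,-1],[0,0,0,0,0,0,-1],[0,0,0,0,0,0,-1],[0,0,0,0,0,0,-1],[0,0,0,0,0,0,-1]]
  grip_force: 60

```text
clock: 7.15
position: [0.4816, -0.3101, 0.0154]
tool_rot: [-3.131, -0.514, 0.94]
force: [-2.0, -1.7, 6.3]
grip_width: 0.0449
finger_force: 62.1
```

```bash
python3 - <<'E'
from lib import *
plan([((.4827,-.3117,.15),TR(54,30),7),((.505,-.31,.20),TR(-25,0),23)],-1)
E
```

```text
at [ 0.4816 -0.3101  0.0154] [-179.4  -29.4   53.8] q [ 0.57  0.87  0.27  1.84 -1.03  0.86  0.98] F [-2.  -1.7  6.3]
[[0.47,0,-0.84,-0.01,0.01,0,-1],[0.47,0.01,-0.84,-0.02,0.02,-0.01,-1],[0.47,0.01,-0.84,-0.01,0.01,0,-1],[0.47,0,-0.84,-0.01,0.01,0,-1],[0.47,0.01,-0.83,-0.01,0.02,-0.01,-1],[0.48,0.01,-0.84,-0.02,0.01,0,-1],[0.47,0.02,-0.84,-0.01,0.01,0,-1],[0.08,0.04,-0.08,-0.15,-0.18,0.56,-1],[0.08,0.03,-0.08,-0.15,-0.18,0.56,-1],[0.09,0.03,-0.08,-0.15,-0.18,0.55,-1]]
[[0.08,0.03,-0.08,-0.15,-0.19,0.56,-1],[0.08,0.02,-0.08,-0.15,-0.18,0.56,-1],[0.08,0.02,-0.09,-0.15,-0.18,0.56,-1],[0.09,0.01,-0.08,-0.15,-0.18,0.56,-1],[0.08,0.02,-0.09,-0.15,-0.18,0.56,-1],[0.08,0,-0.09,-0.15,-0.18,0.55,-1],[0.08,0.01,-0.08,-0.15,-0.18,0.56,-1],[0.07,0,-0.1,-0.15,-0.19,0.56,-1],[0.08,0,-0.09,-0.15,-0.18,0.56,-1],[0.07,0,-0.09,-0.15,-0.18,0.56,-1]]
[[0.07,-0.01,-0.1,-0.14,-0.18,0.56,-1],[0.07,-0.01,-0.09,-0.15,-0.18,0.55,-1],[0.07,-0.01,-0.1,-0.15,-0.18,0.56,-1],[0.06,-0.01,-0.1,-0.15,-0.18,0.56,-1],[0.07,-0.02,-0.1,-0.15,-0.19,0.56,-1],[0.05,-0.02,-0.1,-0.15,-0.18,0.56,-1],[0.06,-0.02,-0.11,-0.15,-0.18,0.56,-1],[0.05,-0.02,-0.1,-0.15,-0.18,0.55,-1],[0.05,-0.02,-0.11,-0.15,-0.18,0.56,-1],[0.05,-0.02,-0.1,-0.15,-0.18,0.56,-1]]
max 0.84
```

Call:
move_arm:
  plan:
    - [[0.47,0,-0.84,0,0,0,-1],[0.47,0,-0.84,0,0,0,-1],[0.47,0,-0.84,0,0,0,-1],[0.47,0,-0.84,0,0,0,-1],[0.47,0,-0.84,0,0,0,-1],[0.47,0,-0.84,0,0,0,-1],[0.47,0,-0.84,0,0,0,-1],[0,0,0,-0.23,-0.28,0.86,-1],[0,0,0,-0.23,-0.28,0.86,-1],[0,0,0,-0.23,-0.28,0.86,-1]]

```text
clock: 8.15
position: [0.4821, -0.3109, 0.1502]
tool_rot: [-3.067, -0.413, 0.637]
force: [-0.2, 0.0, -2.7]
grip_width: 0.0448
finger_force: 62.2
```

Call:
move_arm:
  plan:
    - [[0,0,0,-0.23,-0.28,0.86,-1],[0,0,0,-0.23,-0.28,0.86,-1],[0,0,0,-0.23,-0.28,0.86,-1],[0,0,0,-0.23,-0.28,0.86,-1],[0,0,0,-0.23,-0.28,0.86,-1],[0,0,0,-0.23,-0.28,0.86,-1],[0,0,0,-0.23,-0.28,0.86,-1],[0,0,0,-0.23,-0.28,0.86,-1],[0,0,0,-0.23,-0.28,0.86,-1],[0,0,0,-0.23,-0.28,0.86,-1]]

```text
clock: 9.15
position: [0.4824, -0.3103, 0.1501]
tool_rot: [-3.105, -0.045, -0.264]
force: [-0.3, -1.0, -2.3]
grip_width: 0.0445
finger_force: 62.2
```

```bash
python3 - <<'E'
from lib import *
plan([((.50,-.31,.16),TR(-28,-60),13)],-1)
E
```

```text
at [ 0.4824 -0.3103  0.1501] [-177.9   -2.6  -15.1] q [-0.09  0.73  0.9   1.87 -0.8   0.91 -0.63] F [-0.3 -1.  -2.3]
[[0.07,-0.02,-0.03,0.06,-0.8,0.17,-1],[0.06,-0.02,-0.04,0.06,-0.79,0.16,-1],[0.06,-0.02,-0.05,0.06,-0.8,0.17,-1],[0.05,-0.03,-0.05,0.06,-0.79,0.17,-1],[0.05,-0.02,-0.05,0.06,-0.8,0.17,-1],[0.05,-0.03,-0.06,0.06,-0.8,0.16,-1],[0.04,-0.03,-0.06,0.05,-0.79,0.17,-1],[0.03,-0.02,-0.06,0.06,-0.8,0.17,-1],[0.03,-0.03,-0.07,0.06,-0.79,0.16,-1],[0.02,-0.03,-0.07,0.06,-0.8,0.17,-1]]
[[0.02,-0.04,-0.07,0.06,-0.79,0.17,-1],[0.01,-0.03,-0.07,0.06,-0.8,0.16,-1],[0,-0.03,-0.07,0.06,-0.8,0.17,-1],[0,0,0,0,0,0,-1],[0,0,0,0,0,0,-1],[0,0,0,0,0,0,-1],[0,0,0,0,0,0,-1],[0,0,0,0,0,0,-1],[0,0,0,0,0,0,-1],[0,0,0,0,0,0,-1]]
max 0.8
```

Call:
move_arm:
  plan:
    - [[0.05,0,-0.05,0.06,-0.8,0.17,-1],[0.05,0,-0.05,0.06,-0.8,0.17,-1],[0.05,0,-0.05,0.06,-0.8,0.17,-1],[0.05,0,-0.05,0.06,-0.8,0.17,-1],[0.05,0,-0.05,0.06,-0.8,0.17,-1],[0.05,0,-0.05,0.06,-0.8,0.17,-1],[0.05,0,-0.05,0.06,-0.8,0.17,-1],[0.05,0,-0.05,0.06,-0.8,0.17,-1],[0.05,0,-0.05,0.06,-0.8,0.17,-1],[0.05,0,-0.05,0.06,-0.8,0.17,-1]]

```text
clock: 10.15
position: [0.4942, -0.315, 0.1561]
tool_rot: [-3.101, 0.803, -0.412]
force: [0.5, 0.4, -2.3]
grip_width: 0.0446
finger_force: 62.4
```

```bash
python3 - <<'E'
from lib import *
r=TR(-28,-60.6)
print((E(observe()["tool_rot"]).inv()*r).as_rotvec(degrees=True) if 0 else "")
plan([((.50,-.31,.14),r,4),((.50,-.31,.10),r,6)],-1)
E
```

```text
at [ 0.4942 -0.315   0.1561] [-177.6   46.   -23.6] q [ 0.12  1.2   0.87  1.09 -0.52  1.92 -1.06] F [ 0.5  0.4 -2.3]
[[0.17,-0.08,0.11,0.05,-0.61,0.12,-1],[0.18,-0.09,0.11,0.05,-0.6,0.12,-1],[0.19,-0.08,0.09,0.05,-0.61,0.12,-1],[0.19,-0.09,0.08,0.05,-0.6,0.13,-1],[0.29,0,0.16,0,0,0,-1],[0.29,0,0.17,0,0,0,-1],[0.29,0,0.16,0,0,0,-1],[0.29,0,0.16,0,0,0,-1],[0.29,0,0.17,0,0,0,-1],[0.29,0,0.16,0,0,0,-1]]
max 0.61
```

```bash
python3 - <<'E'
from lib import *
plan([((.455,-.285,.085),TR(-30,-60.6),10)],-1)
E
```

```text
at [ 0.4942 -0.315   0.1561] [-177.6   46.   -23.6] q [ 0.12  1.2   0.87  1.09 -0.52  1.92 -1.06] F [ 0.5  0.4 -2.3]
[[0.09,-0.04,0.42,0.05,-0.24,0.07,-1],[0.1,-0.04,0.42,0.04,-0.24,0.07,-1],[0.11,-0.04,0.42,0.05,-0.25,0.07,-1],[0.12,-0.04,0.41,0.05,-0.24,0.06,-1],[0.13,-0.04,0.41,0.04,-0.24,0.07,-1],[0.14,-0.03,0.41,0.05,-0.24,0.07,-1],[0.15,-0.04,0.41,0.04,-0.24,0.07,-1],[0.16,-0.03,0.4,0.05,-0.24,0.07,-1],[0.17,-0.03,0.39,0.05,-0.25,0.07,-1],[0.18,-0.04,0.4,0.04,-0.24,0.07,-1]]
max 0.42
```

Call:
move_arm:
  plan:
    - [[0.1,-0.04,0.42,0.05,-0.24,0.07,-1],[0.1,-0.04,0.42,0.05,-0.24,0.07,-1],[0.12,-0.04,0.42,0.05,-0.24,0.07,-1],[0.12,-0.04,0.4,0.05,-0.24,0.07,-1],[0.14,-0.04,0.4,0.05,-0.24,0.07,-1],[0.14,-0.04,0.4,0.05,-0.24,0.07,-1],[0.16,-0.04,0.4,0.05,-0.24,0.07,-1],[0.16,-0.04,0.4,0.05,-0.24,0.07,-1],[0.18,-0.04,0.4,0.05,-0.24,0.07,-1],[0.18,-0.04,0.4,0.05,-0.24,0.07,-1]]

```text
clock: 11.15
position: [0.4555, -0.2845, 0.0836]
tool_rot: [-3.141, 1.051, -0.526]
force: [0.0, -0.4, -4.2]
grip_width: 0.045
finger_force: 62.5
```

```bash
python3 - <<'E'
from lib import *
from workcell import grab_frame
plan([((.455,-.285,.080),TR(-30,-60.6),5)],-1)
f=grab_frame("scene");cv2.imwrite("pics/s2.png",cv2.resize(f["color"][150:400,120:420,::-1],None,fx=2.4,fy=2.4))
E
```

```text
at [ 0.4555 -0.2845  0.0836] [-179.9   60.2  -30.1] q [ 0.41  1.21  0.15  1.06 -0.13  1.93 -1.53] F [ 0.  -0.4 -4.2]
[[0.03,0.01,0.02,-0.01,-0.01,0,-1],[0.03,0,0.02,0,-0.02,0,-1],[0.03,0.01,0.02,-0.01,-0.01,-0.01,-1],[0.03,0.01,0.02,0,-0.01,0,-1],[0.03,0,0.02,-0.01,-0.01,0,-1],[0,0,0,0,0,0,-1],[0,0,0,0,0,0,-1],[0,0,0,0,0,0,-1],[0,0,0,0,0,0,-1],[0,0,0,0,0,0,-1]]
max 0.03
```

View pics/s2.png

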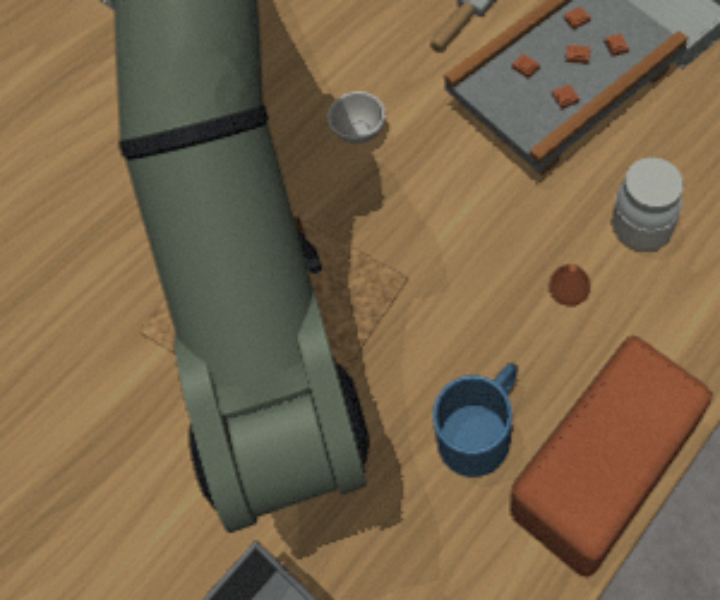

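Call:
move_arm:
  plan:
    - [[0.09,0,0.05,0,0,0,-1],[0.09,0,0.05,0,0,0,-1],[0.09,0,0.05,0,0,0,-1],[0.09,0,0.05,0,0,0,-1],[0.09,0,0.05,0,0,0,-1],[0.09,0,0.05,0,0,0,-1],[0.09,0,0.05,0,0,0,-1],[0.04,0,0.02,0,0,0,-1],[0,0,0,0,0,0,-1],[0,0,0,0,0,0,-1]]

```text
clock: 12.2
position: [0.4553, -0.2846, 0.0678]
tool_rot: [-3.136, 1.052, -0.523]
force: [0.1, -1.1, -3.0]
grip_width: 0.0446
finger_force: 62.4
```

Call:
move_arm:
  plan:
    - [[0.03,0,0.02,0,0,0,-1],[0,0,0,0,0,0,-1],[0.03,0,0.02,0,0,0,-1],[0,0,0,0,0,0,-1],[0.03,0,0.02,0,0,0,-1],[0,0,0,0,0,0,-1],[0.03,0,0.02,0,0,0,-1],[0,0,0,0,0,0,-1],[0,0,0,0,0,0,-1],[0,0,0,0,0,0,-1]]

```text
clock: 13.2
position: [0.4552, -0.2846, 0.0653]
tool_rot: [-3.136, 1.052, -0.523]
force: [0.5, -1.8, 5.8]
grip_width: 0.0446
finger_force: 63.0
```

Call:
move_arm:
  plan:
    - [[0,0,0,0,0,0,1],[0,0,0,0,0,0,1],[0,0,0,0,0,0,1],[0,0,0,0,0,0,1],[0,0,0,0,0,0,1],[0,0,0,0,0,0,1],[0,0,0,0,0,0,1],[0,0,0,0,0,0,1],[0,0,0,0,0,0,1],[0,0,0,0,0,0,1]]

```text
clock: 14.2
position: [0.4551, -0.2845, 0.0649]
tool_rot: [-3.136, 1.052, -0.522]
force: [-0.3, 0.0, -0.5]
grip_width: 0.0856
finger_force: 0.0
```

Call:
move_arm:
  plan:
    - [[0,0,-0.4,0,0,0,1],[0,0,-0.8,0,0,0,1],[0,0,-0.9,0,0,0,1],[0,0,-0.9,0,0,0,1],[0,0,-0.9,0,0,0,1],[0,0,-0.9,0,0,0,1],[-0.5,0,-0.5,0,0.5,0,1],[-0.5,0,-0.5,0,0.8,0,1],[-0.5,0,-0.5,0,0.8,0,1],[-0.5,0,-0.5,0,0.8,0,1]]

```text
clock: 15.2
position: [0.4839, -0.3009, 0.1494]
tool_rot: [-3.14, 0.675, -0.524]
force: [1.0, 0.1, 0.3]
grip_width: 0.0853
finger_force: 0.0
```

```bash
python3 - <<'E'
from lib import *
from workcell import grab_frame,observe
s=observe();print(s["clock"])
f=grab_frame("wrist");f["s"]=s;pickle.dump(f,open("w2.pkl","wb"));cv2.imwrite("pics/w2.png",f["color"][:,:,::-1])
plan([((.42,-.264,.20),TR(-30,0),10)],1)
E
```

```text
15.2
at [ 0.4846 -0.3016  0.1533] [-179.9   38.1  -30. ] q [ 0.39  0.92  0.15  1.25 -0.12  1.65 -1.54] F [ 0.9 -0.3  5.1]
[[-0.44,0,0.05,0,0.63,0,1],[-0.44,0,0.01,0,0.64,0,1],[-0.44,0,-0.01,-0.01,0.63,0,1],[-0.44,0,-0.04,0,0.64,0,1],[-0.43,-0.01,-0.07,0,0.63,-0.01,1],[-0.43,0,-0.1,0,0.64,0,1],[-0.42,0,-0.12,0,0.63,0,1],[-0.42,0,-0.16,0,0.64,0,1],[-0.4,0,-0.18,-0.01,0.63,0,1],[-0.39,0,-0.21,0,0.63,0,1]]
max 0.64
```

View pics/w2.png

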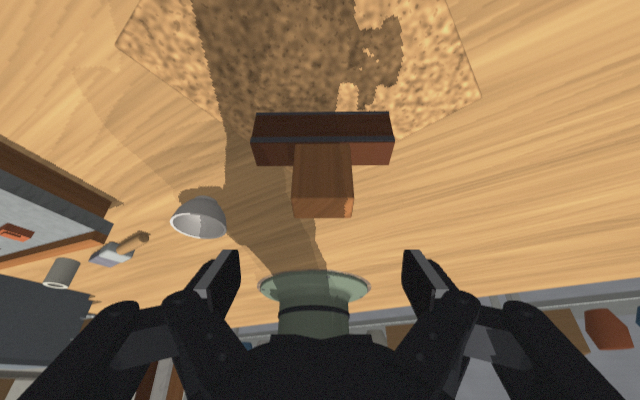

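The standing block is visible: sole edge along (250-390, 112), grip end face at (290-352, 195-217). It is upright and free. Next I go over it, tool down, closing across the thickness.

```bash
python3 - <<'E'
from lib import *
f=pickle.load(open("w2.pkl","rb"));s=f["s"];T=np.array(f["tool_from_camera"]);M=E(s["tool_rot"]).as_matrix()
def P(px,z):
    px=np.array(px,float);d=(M@T[:3,:3]@np.linalg.inv(f["intrinsics"])@np.c_[px,np.ones(len(px))].T).T
    p=M@T[:3,3]+s["position"]; return p+d*((z-p[2])/d[:,2])[:,None]
print("top face corners",P([(292,197),(353,197),(294,217),(352,217)],.1015))
print("sole far corners",P([(251,165),(394,165)],.045),P([(257,112),(388,112)],.045))
plan([((.475,-.295,.20),TR(-30,-20),4),((.4583,-.2864,.19),TR(60,0),16)],1)
E
```

```text
top face corners [[ 0.48201851 -0.27579872  0.1015    ]
 [ 0.46029182 -0.31346037  0.1015    ]
 [ 0.45852721 -0.26131737  0.1015    ]
 [ 0.43549425 -0.30126651  0.1015    ]]
sole far corners [[ 0.4784054  -0.2235411   0.045     ]
 [ 0.41294986 -0.33692257  0.045     ]] [[ 0.5207048  -0.26720429  0.045     ]
 [ 0.47213425 -0.35126873  0.045     ]]
at [ 0.4846 -0.3016  0.1533] [-179.9   38.1  -30. ] q [ 0.39  0.92  0.15  1.25 -0.12  1.65 -1.54] F [ 0.9 -0.3  5.1]
[[-0.47,-0.01,-0.37,0,0.75,0,1],[-0.45,-0.01,-0.41,-0.01,0.76,0,1],[-0.41,-0.02,-0.43,0,0.75,-0.01,1],[-0.37,-0.01,-0.48,-0.01,0.75,0,1],[-0.04,0,0.05,-0.16,0.16,-0.93,1],[-0.05,0,0.05,-0.17,0.17,-0.92,1],[-0.05,-0.01,0.05,-0.16,0.16,-0.93,1],[-0.04,-0.01,0.04,-0.16,0.16,-0.93,1],[-0.05,-0.02,0.05,-0.17,0.17,-0.93,1],[-0.04,-0.02,0.05,-0.16,0.16,-0.92,1]]
[[-0.04,-0.03,0.04,-0.16,0.16,-0.93,1],[-0.04,-0.03,0.04,-0.17,0.17,-0.93,1],[-0.04,-0.04,0.04,-0.16,0.16,-0.92,1],[-0.03,-0.04,0.04,-0.17,0.16,-0.93,1],[-0.03,-0.05,0.04,-0.16,0.17,-0.93,1],[-0.03,-0.04,0.04,-0.16,0.16,-0.92,1],[-0.02,-0.06,0.04,-0.17,0.17,-0.93,1],[-0.02,-0.05,0.03,-0.16,0.16,-0.93,1],[-0.01,-0.06,0.03,-0.16,0.16,-0.93,1],[-0.01,-0.05,0.04,-0.17,0.17,-0.92,1]]
max 0.93
```

Call:
move_arm:
  plan:
    - [[-0.45,0,-0.4,0,0.75,0,1],[-0.45,0,-0.4,0,0.75,0,1],[-0.4,0,-0.45,0,0.75,0,1],[-0.4,0,-0.45,0,0.75,0,1],[-0.05,0,0.05,-0.16,0.16,-0.93,1],[-0.05,0,0.05,-0.16,0.16,-0.93,1],[-0.05,0,0.05,-0.16,0.16,-0.93,1],[-0.05,0,0.05,-0.16,0.16,-0.93,1],[-0.05,0,0.05,-0.16,0.16,-0.93,1],[-0.05,0,0.05,-0.16,0.16,-0.93,1]]

```text
clock: 16.25
position: [0.4672, -0.2931, 0.1921]
tool_rot: [-3.059, 0.234, 0.086]
force: [-0.0, -0.3, -0.4]
grip_width: 0.0856
finger_force: 0.0
```

Call:
move_arm:
  plan:
    - [[-0.04,-0.03,0.04,-0.16,0.16,-0.93,1],[-0.04,-0.03,0.04,-0.16,0.16,-0.93,1],[-0.04,-0.03,0.04,-0.16,0.16,-0.93,1],[-0.04,-0.04,0.04,-0.16,0.16,-0.93,1],[-0.03,-0.04,0.04,-0.16,0.16,-0.93,1],[-0.03,-0.04,0.04,-0.16,0.16,-0.93,1],[-0.02,-0.05,0.04,-0.16,0.16,-0.93,1],[-0.02,-0.05,0.04,-0.16,0.16,-0.93,1],[-0.02,-0.05,0.04,-0.16,0.16,-0.93,1],[-0.02,-0.05,0.04,-0.16,0.16,-0.93,1]]

```text
clock: 17.25
position: [0.4566, -0.2888, 0.1857]
tool_rot: [-3.12, -0.003, 1.054]
force: [0.3, 0.0, -1.0]
grip_width: 0.0855
finger_force: 0.0
```

```bash
python3 - <<'E'
from lib import *
plan([((.459,-.287,.11),TR(60,0),5),((.459,-.287,.055),TR(60,0),5)],1)
E
```

```text
at [ 0.4566 -0.2888  0.1857] [-1.787e+02 -1.000e-01  6.040e+01] q [ 0.64  0.46 -0.25  1.84  0.14  0.87 -0.19] F [ 0.3  0.  -1. ]
[[0.03,0.03,0.76,-0.04,0,0.01,1],[0.02,0.02,0.75,-0.04,-0.01,0.02,1],[0.03,0.03,0.76,-0.05,0,0.01,1],[0.02,0.01,0.76,-0.04,-0.01,0.01,1],[0.03,0.02,0.75,-0.04,0,0.01,1],[0,0,0.55,0,0,0,1],[0,0,0.55,0,0,0,1],[0,0,0.55,0,0,0,1],[0,0,0.55,0,0,0,1],[0,0,0.55,0,0,0,1]]
max 0.76
```

Call:
move_arm:
  plan:
    - [[0.03,0.02,0.76,-0.04,0,0.01,1],[0.03,0.02,0.76,-0.04,0,0.01,1],[0.03,0.02,0.76,-0.04,0,0.01,1],[0.02,0.02,0.76,-0.04,0,0.01,1],[0.02,0.02,0.76,-0.04,0,0.01,1],[0,0,0.55,0,0,0,1],[0,0,0.55,0,0,0,1],[0,0,0.55,0,0,0,1],[0,0,0.55,0,0,0,1],[0,0,0.55,0,0,0,1]]

```text
clock: 18.25
position: [0.4587, -0.2867, 0.0534]
tool_rot: [-3.139, -0.002, 1.045]
force: [-0.1, 0.8, 0.3]
grip_width: 0.085
finger_force: 0.0
```

Call:
move_arm:
  plan:
    - [[0,0,0,0,0,0,0],[0,0,0,0,0,0,-1],[0,0,0,0,0,0,-1],[0,0,0,0,0,0,-1],[0,0,0,0,0,0,-1],[0,0,0,0,0,0,-1],[0,0,0,0,0,0,-1],[0,0,0,0,0,0,-1],[0,0,0,0,0,0,-1],[0,0,0,0,0,0,-1]]
  grip_force: 80

```text
clock: 19.25
position: [0.4591, -0.2869, 0.0548]
tool_rot: [-3.14, -0.002, 1.044]
force: [-1.0, -0.9, 6.4]
grip_width: 0.027
finger_force: 79.5
```

```bash
python3 - <<'E'
from lib import *
c=np.array([.573,.137]);a=np.radians(82.62);u=np.array([np.cos(a),np.sin(a)])
st=c-u*.095; print("start",st,"end",c+u*.128)
plan([((.459,-.287,.145),TR(60,0),5),((.47,-.13,.165),TR(116,0),10),((*st,.165),TR(172.6,0),15)],-1)
E
```

```text
start [0.5607973  0.04278697] end [0.58944153 0.26393966]
at [ 0.4591 -0.2869  0.0548] [-1.799e+02 -1.000e-01  5.980e+01] q [ 0.59  0.65 -0.2   1.94  0.22  0.57 -0.27] F [-1.  -0.9  6.4]
[[0,0,-0.9,0,0,-0.01,-1],[0,0,-0.9,0,-0.01,0,-1],[0,0,-0.91,-0.01,0,-0.01,-1],[0,0,-0.9,0,-0.01,0,-1],[0,0,-0.9,0,0,-0.01,-1],[0.71,-0.35,-0.1,0,0,-0.93,-1],[0.73,-0.27,-0.1,0,0,-0.94,-1],[0.77,-0.2,-0.1,0,0,-0.93,-1],[0.77,-0.13,-0.1,0,0,-0.93,-1],[0.79,-0.05,-0.1,0,0,-0.93,-1]]
[[0.78,0.03,-0.1,0,0,-0.94,-1],[0.78,0.1,-0.1,0,0,-0.93,-1],[0.77,0.18,-0.1,0,0,-0.93,-1],[0.74,0.26,-0.1,0,0,-0.94,-1],[0.72,0.32,-0.1,0,0,-0.93,-1],[0.39,0.52,0,0,0,-0.63,-1],[0.34,0.55,0,0,0,-0.63,-1],[0.32,0.57,0,0,0,-0.63,-1],[0.27,0.59,0,0,0,-0.63,-1],[0.24,0.61,0,0,0,-0.62,-1]]
[[0.19,0.62,0,0,0,-0.63,-1],[0.15,0.63,0,0,0,-0.63,-1],[0.12,0.65,0,0,0,-0.63,-1],[0.06,0.64,0,0,0,-0.63,-1],[0.03,0.65,0,0,0,-0.63,-1],[-0.02,0.65,0,0,0,-0.63,-1],[-0.06,0.65,0,0,0,-0.63,-1],[-0.1,0.65,0,0,0,-0.63,-1],[-0.14,0.63,0,0,0,-0.62,-1],[-0.19,0.62,0,0,0,-0.63,-1]]
max 0.94
```

Call:
move_arm:
  plan:
    - [[0,0,-0.9,0,0,0,-1],[0,0,-0.9,0,0,0,-1],[0,0,-0.9,0,0,0,-1],[0,0,-0.9,0,0,0,-1],[0,0,-0.9,0,0,0,-1],[0.7,-0.35,-0.1,0,0,-0.93,-1],[0.75,-0.3,-0.1,0,0,-0.93,-1],[0.75,-0.2,-0.1,0,0,-0.93,-1],[0.75,-0.15,-0.1,0,0,-0.93,-1],[0.8,-0.05,-0.1,0,0,-0.93,-1]]

```text
clock: 20.25
position: [0.4631, -0.2078, 0.1545]
tool_rot: [-3.14, -0.003, 1.535]
force: [-0.1, 0.2, -3.6]
grip_width: 0.0271
finger_force: 79.1
```

Call:
move_arm:
  plan:
    - [[0.8,0.05,-0.1,0,0,-0.93,-1],[0.8,0.1,-0.1,0,0,-0.93,-1],[0.75,0.2,-0.1,0,0,-0.93,-1],[0.75,0.25,-0.1,0,0,-0.93,-1],[0.7,0.3,-0.1,0,0,-0.93,-1],[0.4,0.5,0,0,0,-0.63,-1],[0.35,0.55,0,0,0,-0.63,-1],[0.3,0.55,0,0,0,-0.63,-1],[0.25,0.6,0,0,0,-0.63,-1],[0.25,0.6,0,0,0,-0.63,-1]]

```text
clock: 21.25
position: [0.4997, -0.0727, 0.1648]
tool_rot: [3.141, -0.003, 2.351]
force: [0.9, 0.2, -3.1]
grip_width: 0.0271
finger_force: 79.1
```

Call:
move_arm:
  plan:
    - [[0.2,0.6,0,0,0,-0.63,-1],[0.15,0.65,0,0,0,-0.63,-1],[0.1,0.65,0,0,0,-0.63,-1],[0.05,0.65,0,0,0,-0.63,-1],[0.05,0.65,0,0,0,-0.63,-1],[0,0.65,0,0,0,-0.63,-1],[-0.05,0.65,0,0,0,-0.63,-1],[-0.1,0.65,0,0,0,-0.63,-1],[-0.15,0.65,0,0,0,-0.63,-1],[-0.2,0.6,0,0,0,-0.63,-1]]

```text
clock: 22.25
position: [0.5609, 0.0424, 0.165]
tool_rot: [3.139, -0.002, 3.011]
force: [-0.1, -0.5, -3.4]
grip_width: 0.0274
finger_force: 79.1
```

```bash
python3 - <<'E'
from lib import *
from workcell import grab_frame
plan([((.5608,.0428,.112),TR(172.6,0),10)],-1)
f=grab_frame("top");cv2.imwrite("pics/t2.png",cv2.resize(f["color"][150:290,150:400,::-1],None,fx=3,fy=3))
E
```

```text
at [0.5609 0.0424 0.165 ] [ 1.798e+02 -1.000e-01  1.725e+02] q [ 0.35  0.6  -0.76  1.8   0.5   0.94  0.82] F [-0.1 -0.5 -3.4]
[[0,0,0.27,0,0,0,-1],[0,0,0.26,0.01,0,0,-1],[0,0,0.27,0,-0.01,-0.01,-1],[0,0.01,0.26,0,0,0,-1],[0,0,0.27,0,0,0,-1],[0,0,0.26,0.01,0,0,-1],[0,0,0.27,0,0,0,-1],[0,0,0.26,0,0,0,-1],[0,0,0.27,0,-0.01,-0.01,-1],[0,0.01,0.26,0.01,0,0,-1]]
max 0.27
```

View pics/t2.png

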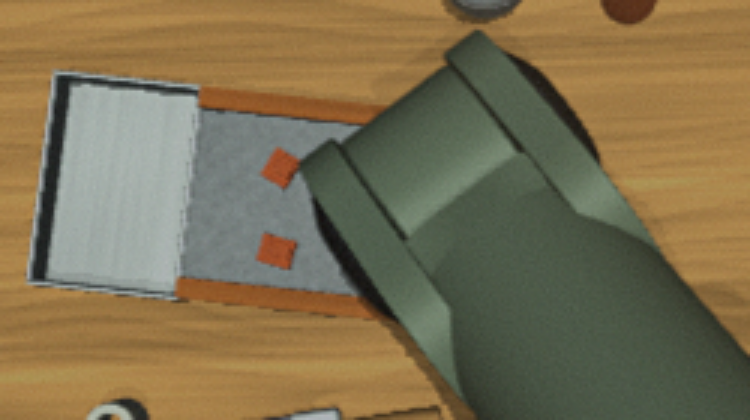

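The arm hides the block here, but the channel, the tray and the two front chips at (280,168) and (277,250) are as measured. Next I lower it. Contact should come at TCP z ≈ 0.102; landing on a guide strip would show at 0.114 instead.

Call:
move_arm:
  plan:
    - [[0,0,0.27,0,0,0,-1],[0,0,0.27,0,0,0,-1],[0,0,0.27,0,0,0,-1],[0,0,0.27,0,0,0,-1],[0,0,0.27,0,0,0,-1],[0,0,0.27,0,0,0,-1],[0,0,0.27,0,0,0,-1],[0,0,0.27,0,0,0,-1],[0,0,0.27,0,0,0,-1],[0,0,0.27,0,0,0,-1]]

```text
clock: 23.3
position: [0.5608, 0.0423, 0.1106]
tool_rot: [3.139, -0.002, 3.008]
force: [-0.2, -0.4, -3.5]
grip_width: 0.0272
finger_force: 79.3
```

Call:
move_arm:
  plan:
    - [[0,0,0.07,0,0,0,-1],[0,0,0.07,0,0,0,-1],[0,0,0.07,0,0,0,-1],[0,0,0.05,0,0,0,-1],[0,0,0.05,0,0,0,-1],[0,0,0.05,0,0,0,-1],[0,0,0.05,0,0,0,-1],[0,0,0,0,0,0,-1],[0,0,0,0,0,0,-1],[0,0,0,0,0,0,-1]]

```text
clock: 24.3
position: [0.5608, 0.0423, 0.1028]
tool_rot: [3.139, -0.002, 3.008]
force: [0.1, -0.6, -3.4]
grip_width: 0.0275
finger_force: 79.2
```

Call:
move_arm:
  plan:
    - [[0,0,0.02,0,0,0,-1],[0,0,0,0,0,0,-1],[0,0,0.02,0,0,0,-1],[0,0,0,0,0,0,-1],[0,0,0.02,0,0,0,-1],[0,0,0,0,0,0,-1],[0,0,0.02,0,0,0,-1],[0,0,0,0,0,0,-1],[0,0,0,0,0,0,-1],[0,0,0,0,0,0,-1]]

```text
clock: 25.3
position: [0.5608, 0.0424, 0.1018]
tool_rot: [3.139, -0.001, 3.008]
force: [-4.2, -1.0, 11.0]
grip_width: 0.0272
finger_force: 81.2
```

Call:
move_arm:
  plan:
    - [[0,0,0.01,0,0,0,-1],[0,0.05,0,0,0,0,-1],[0,0.1,0,0,0,0,-1],[0,0.1,0,0,0,0,-1],[0,0.1,0,0,0,0,-1],[0,0.1,0,0,0,0,-1],[0,0.1,0,0,0,0,-1],[0,0.1,0,0,0,0,-1],[0,0.1,0,0,0,0,-1],[0,0.1,0,0,0,0,-1]]

```text
clock: 26.3
position: [0.5636, 0.0575, 0.1018]
tool_rot: [3.141, -0.0, 3.007]
force: [-2.0, -8.9, 14.2]
grip_width: 0.0267
finger_force: 81.4
```

Call:
move_arm:
  plan:
    - [[0,0.1,0.005,0,0,0,-1],[0,0.12,0,0,0,0,-1],[0,0.12,0,0,0,0,-1],[0,0.12,0,0,0,0,-1],[0,0.12,0,0,0,0,-1],[0,0.12,0,0,0,0,-1],[0,0.12,0,0,0,0,-1],[0,0.12,0,0,0,0,-1],[0,0.12,0,0,0,0,-1],[0,0.12,0,0,0,0,-1]]

```text
clock: 27.3
position: [0.5668, 0.0807, 0.1018]
tool_rot: [3.141, -0.0, 3.007]
force: [-1.1, -10.7, 14.9]
grip_width: 0.0271
finger_force: 81.6
```

Call:
move_arm:
  plan:
    - [[0,0.15,0.003,0,0,0,-1],[0,0.2,0,0,0,0,-1],[0,0.2,0,0,0,0,-1],[0,0.2,0,0,0,0,-1],[0,0.2,0,0,0,0,-1],[0,0.2,0,0,0,0,-1],[0,0.2,0,0,0,0,-1],[0,0.2,0,0,0,0,-1],[0,0.2,0,0,0,0,-1],[0,0.2,0,0,0,0,-1]]

```text
clock: 28.3
position: [0.572, 0.1196, 0.1018]
tool_rot: [3.141, -0.0, 3.007]
force: [-0.5, -10.4, 13.9]
grip_width: 0.0271
finger_force: 81.6
```

Call:
move_arm:
  plan:
    - [[0,0.2,0.006,0,0,0,-1],[0,0.2,0,0,0,0,-1],[0,0.2,0,0,0,0,-1],[0,0.2,0,0,0,0,-1],[0,0.2,0,0,0,0,-1],[0,0.2,0,0,0,0,-1],[0,0.2,0,0,0,0,-1],[0,0.2,0,0,0,0,-1],[0,0.2,0,0,0,0,-1],[0,0.2,0,0,0,0,-1]]

```text
clock: 29.3
position: [0.5774, 0.1592, 0.1018]
tool_rot: [3.141, -0.0, 3.007]
force: [-1.3, -11.4, 14.0]
grip_width: 0.0273
finger_force: 81.6
```

Call:
move_arm:
  plan:
    - [[0,0.2,0.006,0,0,0,-1],[0,0.2,0,0,0,0,-1],[0,0.2,0,0,0,0,-1],[0,0.2,0,0,0,0,-1],[0,0.2,0,0,0,0,-1],[0,0.2,0.003,0,0,0,-1],[0,0.2,0,0,0,0,-1],[0,0.2,0,0,0,0,-1],[0,0.2,0,0,0,0,-1],[0,0.2,0,0,0,0,-1]]

```text
clock: 30.3
position: [0.5828, 0.1987, 0.1018]
tool_rot: [3.141, -0.0, 3.007]
force: [-1.6, -11.8, 15.4]
grip_width: 0.0272
finger_force: 81.8
```

Call:
move_arm:
  plan:
    - [[0,0.2,0.005,0,0,0,-1],[0,0.2,0,0,0,0,-1],[0,0.2,0,0,0,0,-1],[0,0.2,0,0,0,0,-1],[0,0.2,0,0,0,0,-1],[0,0.2,0.003,0,0,0,-1],[0,0.2,0,0,0,0,-1],[0,0.2,0,0,0,0,-1],[0,0.2,0,0,0,0,-1],[0,0.2,0,0,0,0,-1]]

```text
clock: 31.3
position: [0.5882, 0.2384, 0.1018]
tool_rot: [3.141, -0.0, 3.007]
force: [-0.6, -11.7, 16.1]
grip_width: 0.027
finger_force: 81.9
```

Call:
move_arm:
  plan:
    - [[0,0.14,0.003,0,0,0,-1],[0,0.14,0,0,0,0,-1],[0,0.14,0,0,0,0,-1],[0,0.14,0,0,0,0,-1],[0,0.14,0,0,0,0,-1],[0,0.14,0.003,0,0,0,-1],[0,0.14,0,0,0,0,-1],[0,0.14,0,0,0,0,-1],[0,0.13,0,0,0,0,-1],[0,0,0,0,0,0,-1]]

```text
clock: 32.3
position: [0.5915, 0.2639, 0.1018]
tool_rot: [3.14, 0.0, 3.007]
force: [0.1, -7.1, 14.8]
grip_width: 0.0272
finger_force: 81.4
```

```bash
python3 - <<'E'
from lib import *
from workcell import grab_frame,observe
s=observe();print(s["position"],s["force"],(np.array(s["position"])[:2]-[.573,.137])@[.1284,.9917])
f=grab_frame("scene");g=grab_frame("wrist")
a=cv2.resize(f["color"][110:230,290:450,::-1],(480,360));b=cv2.resize(g["color"][:,:,::-1],(320,200))
o=np.zeros((360,800,3),np.uint8);o[:,:480]=a;o[:200,480:]=b;cv2.imwrite("pics/end.png",o)
E
```

```text
[0.591514   0.26393231 0.10180781] [ 0.09492355 -7.05891733 14.8359658 ] 0.12825596913479842
```

View pics/end.png

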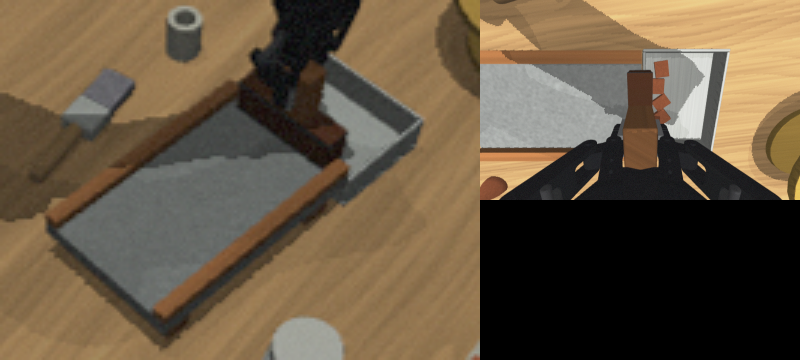

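The board behind the blade is clear, and the chips lie just ahead of it. Now a size check to tell whether they are down in the tray or still hanging at the edge.

```bash
cat >> lib.py <<'E'
def wplane(f,s,px,z):
    T=np.array(f["tool_from_camera"]);M=E(s["tool_rot"]).as_matrix();px=np.array(px,float)
    d=(M@T[:3,:3]@np.linalg.inv(f["intrinsics"])@np.c_[px,np.ones(len(px))].T).T
    p=M@T[:3,3]+s["position"]; return p+d*((z-p[2])/d[:,2])[:,None]
E
python3 - <<'E'
from lib import *
from workcell import grab_frame,observe
np.set_printoptions(precision=1,suppress=True)
s=observe();g=grab_frame("wrist");hsv=cv2.cvtColor(g["color"],cv2.COLOR_RGB2HSV);h,S,v=[hsv[...,i].astype(int) for i in range(3)]
m=((h<11)|(h>174))&(S>120)&(v>90); m[:, :330]=0; m[:,420:]=0; m[260:]=0; m[:112]=0
c=np.array([.573,.137]);u=np.array([.1284,.9917]);x=np.array([u[1],-u[0]])
for b in blobs(m,15):
    for z in(.014,.061):
        P=wplane(g,s,b[:,0,:],z)[:,:2]-c; q=1000*np.c_[P@x,P@u]
        print(cv2.boundingRect(b),z,"x",q[:,0].min(),q[:,0].max(),"y",q[:,1].min(),q[:,1].max(),"area",cv2.contourArea((q).astype(np.float32)))
f=grab_frame("top");hsv=cv2.cvtColor(f["color"],cv2.COLOR_RGB2HSV);h,S,v=[hsv[...,i].astype(int) for i in range(3)]
m=((h<11)|(h>174))&(S>120)&(v>60);m[:178]=0;m[260:]=0;m[:,:160]=0;m[:,330:]=0
for b in blobs(m,10):
    P=toplane(f,b[:,0,:],.014)[:,:2]-c;print("top",cv2.boundingRect(b),1000*(P@x).mean(),1000*(P@u).mean(),cv2.contourArea(b))
E
```

```text
(345, 121, 36, 127) 0.014 x -68.7338432320801 42.845950846280424 y 149.37458568444083 182.70835905689805 area 2007.4482941602791
(345, 121, 36, 127) 0.061 x -69.49519109494159 19.40557044024586 y 145.20987715259335 171.76842982003828 area 1274.3368610034904
top (208, 186, 11, 9) 61.414121467913745 144.19841825605565 37.5
```

The chips' spread (−69 to +43 mm in board x) only fits the tray floor, since at board height it would reach past the channel wall. I'll lift and carry the block back.

```bash
python3 - <<'E'
from lib import *
plan([((.5915,.2639,.17),TR(172.4,0),5),((.50,-.30,.16),TR(75,0),30),((.50,-.30,.07),TR(75,0),5)],-1)
E
```

```text
at [0.5915 0.2639 0.1018] [179.9  -0.  172.3] q [-0.08  0.79 -0.68  1.61  0.58  0.95  0.47] F [-0.4 -6.9 13.3]
[[0,0,-0.68,0,0,0,-1],[0,0,-0.68,0.01,0,-0.01,-1],[0,0,-0.69,0,0,0,-1],[0,0,-0.68,0,0,0,-1],[0,0,-0.68,0.01,0,-0.01,-1],[0.03,-0.95,0.02,0,0,0.54,-1],[-0.03,-0.95,0.01,0,0,0.54,-1],[-0.08,-0.95,0.02,0,0,0.54,-1],[-0.13,-0.94,0.02,0,0,0.54,-1],[-0.19,-0.94,0.01,0,0,0.55,-1]]
[[-0.24,-0.92,0.02,0,0,0.54,-1],[-0.29,-0.9,0.02,0,0,0.54,-1],[-0.35,-0.89,0.02,0,0,0.54,-1],[-0.39,-0.87,0.01,0,0,0.54,-1],[-0.44,-0.84,0.02,0,0,0.54,-1],[-0.49,-0.82,0.02,0,0,0.54,-1],[-0.53,-0.79,0.01,0,0,0.54,-1],[-0.58,-0.76,0.02,0,0,0.55,-1],[-0.62,-0.72,0.02,0,0,0.54,-1],[-0.66,-0.69,0.01,0,0,0.54,-1]]
[[-0.69,-0.65,0.02,0,0,0.54,-1],[-0.74,-0.6,0.02,0,0,0.54,-1],[-0.76,-0.57,0.01,0,0,0.54,-1],[-0.8,-0.52,0.02,0,0,0.54,-1],[-0.82,-0.47,0.02,0,0,0.54,-1],[-0.86,-0.43,0.01,0,0,0.55,-1],[-0.87,-0.38,0.02,0,0,0.54,-1],[-0.89,-0.33,0.02,0,0,0.54,-1],[-0.91,-0.28,0.02,0,0,0.54,-1],[-0.93,-0.22,0.01,0,0,0.54,-1]]
[[-0.93,-0.17,0.02,0,0,0.54,-1],[-0.95,-0.12,0.02,0,0,0.54,-1],[-0.95,-0.07,0.01,0,0,0.54,-1],[-0.95,-0.01,0.02,0,0,0.54,-1],[-0.95,0.04,0.02,0,0,0.55,-1],[0,0,0.9,0,0,0,-1],[0,0,0.9,0,0,0,-1],[0,0,0.9,0,0,0,-1],[0,0,0.9,0,0,0,-1],[0,0,0.9,0,0,0,-1]]
max 0.95
```

Call:
move_arm:
  plan:
    - [[0,0,-0.7,0,0,0,-1],[0,0,-0.7,0,0,0,-1],[0,0,-0.7,0,0,0,-1],[0,0,-0.7,0,0,0,-1],[0,0,-0.7,0,0,0,-1],[0,-0.95,0.02,0,0,0.54,-1],[0,-0.95,0.02,0,0,0.54,-1],[-0.1,-0.95,0.02,0,0,0.54,-1],[-0.15,-0.95,0.02,0,0,0.54,-1],[-0.2,-0.95,0.02,0,0,0.54,-1]]

```text
clock: 33.5
position: [0.5759, 0.1682, 0.1686]
tool_rot: [3.14, -0.003, 2.72]
force: [0.7, -0.4, -2.1]
grip_width: 0.0273
finger_force: 79.4
```

Call:
move_arm:
  plan:
    - [[-0.25,-0.9,0.02,0,0,0.54,-1],[-0.3,-0.9,0.02,0,0,0.54,-1],[-0.35,-0.9,0.02,0,0,0.54,-1],[-0.4,-0.85,0.02,0,0,0.54,-1],[-0.45,-0.85,0.02,0,0,0.54,-1],[-0.5,-0.8,0.02,0,0,0.54,-1],[-0.55,-0.8,0.02,0,0,0.54,-1],[-0.6,-0.75,0.02,0,0,0.54,-1],[-0.6,-0.7,0.02,0,0,0.54,-1],[-0.65,-0.7,0.02,0,0,0.54,-1]]

```text
clock: 34.5
position: [0.547, -0.0192, 0.1641]
tool_rot: [3.141, -0.003, 2.155]
force: [0.2, -0.2, -2.9]
grip_width: 0.0273
finger_force: 79.5
```

Call:
move_arm:
  plan:
    - [[-0.7,-0.65,0.02,0,0,0.54,-1],[-0.75,-0.6,0.02,0,0,0.54,-1],[-0.75,-0.55,0.02,0,0,0.54,-1],[-0.8,-0.5,0.02,0,0,0.54,-1],[-0.8,-0.5,0.02,0,0,0.54,-1],[-0.85,-0.45,0.02,0,0,0.54,-1],[-0.85,-0.4,0.02,0,0,0.54,-1],[-0.9,-0.35,0.02,0,0,0.54,-1],[-0.9,-0.3,0.02,0,0,0.54,-1],[-0.95,-0.2,0.02,0,0,0.54,-1]]

```text
clock: 35.5
position: [0.5156, -0.207, 0.1595]
tool_rot: [-3.14, -0.003, 1.59]
force: [0.5, 1.2, -2.3]
grip_width: 0.027
finger_force: 79.5
```

```bash
python3 - <<'E'
from lib import *
from workcell import grab_frame
plan([((.50,-.30,.15),TR(75,0),6),((.50,-.30,.067),TR(75,0),9)],-1)
f=grab_frame("top");cv2.imwrite("pics/t3.png",cv2.resize(f["color"][110:310,150:400,::-1],None,fx=3,fy=3))
c=np.array([.573,.137]);u=np.array([.1284,.9917]);x=np.array([u[1],-u[0]])
hsv=cv2.cvtColor(f["color"],cv2.COLOR_RGB2HSV);h,S,v=[hsv[...,i].astype(int) for i in range(3)]
m=((h<11)|(h>174))&(S>120)&(v>60);m[:170]=0;m[270:]=0;m[:,:155]=0;m[:,335:]=0
for b in blobs(m,10):
    P=toplane(f,b[:,0,:],.014)[:,:2]-c;print("top",cv2.boundingRect(b),1000*(P@x).mean(),1000*(P@u).mean(),cv2.contourArea(b))
E
```

```text
at [ 0.5156 -0.207   0.1595] [-179.9   -0.2   91.1] q [ 0.55  0.52 -0.37  1.84  0.25  0.83  0.07] F [ 0.5  1.2 -2.3]
[[-0.77,-0.14,0.08,0,0,0.45,-1],[-0.78,-0.11,0.07,-0.01,-0.01,0.44,-1],[-0.78,-0.07,0.08,0,0,0.45,-1],[-0.79,-0.04,0.08,0,-0.01,0.45,-1],[-0.78,0,0.08,0,0,0.44,-1],[-0.79,0.04,0.08,-0.01,-0.01,0.45,-1],[0,0,0.46,0,0,0,-1],[0,0,0.46,0,0,0,-1],[0,0,0.46,0,0,0,-1],[0,0,0.46,0,0,0,-1]]
[[0,0,0.46,0,0,0,-1],[0,0,0.46,0,0,0,-1],[0,0,0.47,0,0,0,-1],[0,0,0.46,0,0,0,-1],[0,0,0.46,0,0,0,-1],[0,0,0,0,0,0,-1],[0,0,0,0,0,0,-1],[0,0,0,0,0,0,-1],[0,0,0,0,0,0,-1],[0,0,0,0,0,0,-1]]
max 0.79
top (197, 193, 17, 37) 5.9268519634098125 160.28541841079968 297.0
top (196, 231, 10, 11) -54.97466191881238 163.42518011408296 78.0
```

View pics/t3.png

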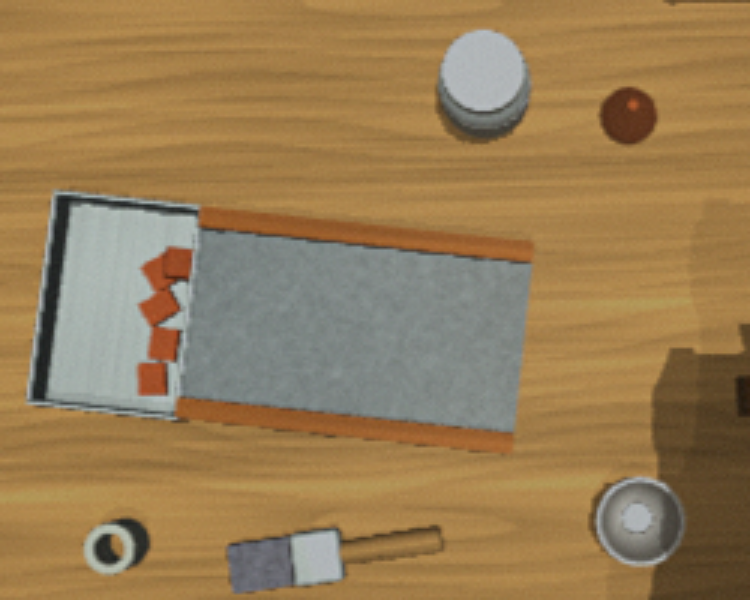

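All five chips are in the tray, at (138-193, 248-395), and the board is empty. Next I place the block.

Call:
move_arm:
  plan:
    - [[-0.78,-0.15,0.08,0,0,0.45,-1],[-0.78,-0.1,0.08,0,0,0.45,-1],[-0.78,-0.1,0.08,0,0,0.45,-1],[-0.78,-0.05,0.08,0,0,0.45,-1],[-0.78,0,0.08,0,0,0.45,-1],[-0.78,0.05,0.08,0,0,0.45,-1],[0,0,0.46,0,0,0,-1],[0,0,0.46,0,0,0,-1],[0,0,0.46,0,0,0,-1],[0,0,0.46,0,0,0,-1]]

```text
clock: 36.55
position: [0.5002, -0.2976, 0.1119]
tool_rot: [-3.139, -0.003, 1.312]
force: [0.1, 1.0, -3.6]
grip_width: 0.0269
finger_force: 79.4
```

Call:
move_arm:
  plan:
    - [[0,0,0.46,0,0,0,-1],[0,0,0.46,0,0,0,-1],[0,0,0.46,0,0,0,-1],[0,0,0.46,0,0,0,-1],[0,0,0.46,0,0,0,-1],[0,0,0.2,0,0,0,-1],[0,0,0.15,0,0,0,-1],[0,0,0.1,0,0,0,-1],[0,0,0.05,0,0,0,-1],[0,0,0,0,0,0,-1]]

```text
clock: 37.55
position: [0.5001, -0.2981, 0.057]
tool_rot: [-3.14, -0.003, 1.311]
force: [0.0, -0.4, -3.0]
grip_width: 0.0273
finger_force: 79.4
```

Call:
move_arm:
  plan:
    - [[0,0,0.04,0,0,0,-1],[0,0,0,0,0,0,-1],[0,0,0.04,0,0,0,-1],[0,0,0,0,0,0,-1],[0,0,0.03,0,0,0,-1],[0,0,0,0,0,0,-1],[0,0,0.02,0,0,0,-1],[0,0,0,0,0,0,-1],[0,0,0,0,0,0,-1],[0,0,0,0,0,0,-1]]

```text
clock: 38.55
position: [0.5001, -0.298, 0.0548]
tool_rot: [-3.14, -0.003, 1.312]
force: [-2.7, 1.2, 8.4]
grip_width: 0.0274
finger_force: 81.0
```

Contact on the mat. I release and rise.

Call:
move_arm:
  plan:
    - [[0,0,0,0,0,0,1],[0,0,0,0,0,0,1],[0,0,0,0,0,0,1],[0,0,0,0,0,0,1],[0,0,0,0,0,0,1],[0,0,0,0,0,0,1],[0,0,0,0,0,0,1],[0,0,0,0,0,0,1],[0,0,0,0,0,0,1],[0,0,0,0,0,0,1]]

```text
clock: 39.55
position: [0.5, -0.298, 0.0543]
tool_rot: [-3.14, -0.003, 1.312]
force: [0.4, 0.2, -0.6]
grip_width: 0.0854
finger_force: 0.0
```

Call:
move_arm:
  plan:
    - [[0,0,-0.3,0,0,0,1],[0,0,-0.6,0,0,0,1],[0,0,-0.8,0,0,0,1],[0,0,-0.9,0,0,0,1],[0,0,-0.9,0,0,0,1],[0,0,-0.9,0,0,0,1],[0,0,-0.9,0,0,0,1],[0,0,-0.9,0,0,0,1],[0,0,-0.6,0,0,0,1],[0,0,-0.2,0,0,0,1]]

```text
clock: 40.55
position: [0.5006, -0.2987, 0.1961]
tool_rot: [3.142, -0.002, 1.311]
force: [0.5, -0.4, 0.3]
grip_width: 0.0852
finger_force: 0.0
```

```bash
python3 - <<'E'
from lib import *
from workcell import grab_frame,observe
np.set_printoptions(precision=3,suppress=True)
s=observe();g=grab_frame("wrist");hsv=cv2.cvtColor(g["color"],cv2.COLOR_RGB2HSV);h,S,v=[hsv[...,i].astype(int) for i in range(3)]
m=(S>140)&(h<14)&(v>30); m[330:]=0
print(s["position"])
for b in blobs(m,400)[:4]:
    (r)=cv2.minAreaRect(b); q=cv2.boxPoints(r); print(cv2.boundingRect(b),r[1],wplane(g,s,q,.1015)[:,:2].tolist())
E
```

```text
[ 0.501 -0.299  0.196]
(305, 177, 31, 62) (61.0, 30.0) [[0.4935671597608073, -0.2717665844305768], [0.5190001991888441, -0.2785091089822885], [0.5049212621855487, -0.3350729303357703], [0.4777143917015602, -0.3278570268578676]]
(612, 0, 28, 58) (57.0, 27.0) [[0.7486660988140384, -0.20182490236595396], [0.7679303784841257, -0.2069269949717646], [0.7704790122256668, -0.24686618702972846], [0.7501736087304819, -0.24148683974264748]]
(307, 132, 26, 41) (25.0, 40.0) [[0.49646180390479294, -0.26793880609781684], [0.5056148776513777, -0.23529156511794141], [0.525836451203288, -0.24065095788538188], [0.5175433079526451, -0.2735275157079657]]
```

```bash
python3 -c "
from workcell import job_done;print(job_done())"
```

```text
the job is handed in; nothing more can be done
None
```

The job is handed in at about 41 s: all five chips are in the tray, the bystanders near the board look unmoved, and the scraper was set down on its sole near the middle of the mat and measured upright after release. Board contact stayed at roughly 14–20 N through the wipe (force readings plus the block's weight).

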